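# Jack up the bench machine's bed and hold it

### The arm

A 6-joint arm with a two-finger parallel gripper is mounted at the origin on the work surface. World frame = base frame: x ahead of the robot, y to its left, z up, the work surface at z = 0. Lengths are in mm, angles in rad, forces in N, time in s.
With the tool pointing down it reaches from about 300 to 825 mm from the base axis. Payload 5.4 kg.
Tool frame: the origin (TCP) lies midway between the tips of the shut fingers; the grasp point (between the pads) lies 19 mm behind it; z points along the fingers, y is the line along which they close (so a half turn about z gives the same grasp; the last joint's range is limited). The gripper opens to 92 mm and grips with 3 to 60 N. Pads are 20 mm wide; open, the fingers measure 128 mm over their backs; the gripper's body (75 mm by 189 mm) begins 69 mm behind the grasp point.
Start: joints at [-1.464, 0.158, 1.597, -0, 1.386, -0.21], TCP at [179.104, -546.377, 214.601] pointing down, gripper open.
Joint ranges: [-2.91, 2.91], [-0.94, 2.29], [0.18, 2.7], [-1.29, 4.43], [0.17, 2.64], [-3, 3]. Speed limits (rad/s): [2.57, 2.57, 3.14, 3.14, 3.14, 3.14].

### API

Orientations are given as a rotation vector (axis times angle).
In Python, from plant import bot gives the robot as it stands. The module is installed in compiled form; this text tells all that it offers.
- The arm moves only by the tool arm_command, never from a script. Its argument "moves" is a list of rows, each an object with "delta_pos": the shift along the tool's x, y, z in cm, a list of three; "dr": the turn, a rotation vector about the tool's x, y, z in rad, a list of three. In form: [{"delta_pos": [x, y, z], "dr": [wx, wy, wz]}, ...]. A call has 1 to 8 rows; each row shifts and turns the commanded pose from where the row before left it, along the tool's axes as they then stand; what a row does not reach is not made up. A row lasts 1/10 s, in which the tool goes at most 50 mm and 8.59 degrees, less where a joint would pass 70% of its speed; a pose out of reach is approached as far as the arm can. A call with a gripper value outside its range is refused whole. "gripper" is the finger opening in cm, from 0 to 9.19, set as the call begins (left out, the last holds). The fingers move at their own pace and stop on an object; "grip_force" is the grip in N (left out, the last holds). Time passes only in rows, so rows that do not move let the fingers close. It gives the time, the measured TCP pose, the force, the opening and the grip force at its end, in the units of the state.
- bot.observe(): the state, without advancing time (a new reading comes with each control period).
- bot.get_image(name): name is "scene" or "top"; returns a dict with "frame" (420x560x3 uint8, red, green, blue), "fx", "fy", "cx", "cy" (pixels), "D" ([k1, k2, p1, p2, k3] as OpenCV has them; the pictures are not rectified), "origin" and "attitude" of the camera in the world. Camera axes: x right, y up, looking along -z (the intrinsics and any distortion apply to the point x, -y, -z); pixel columns grow to the right and rows downward; lengths in mm; the calibration is good to about 2 mm. A picture is of the moment at which its call begins. There is no depth.
- bot.finish_job(): hands the job in; it is judged then, once.
The state is a dict: "time_s": time; "joint_pos": joint angles; "joint_velocities": joint speeds; "tau": joint torques, N m; "eef_pos": TCP position; "ee_rot": TCP orientation; "wrist_force": force on the tool from outside, world axes, zero at the start; "torque": the same for the moment, N m; "gripper_width": opening from 0.0 (shut) to 1.0 (fully open); "gripper_force": force on a finger pad.
Only numpy, scipy, OpenCV 4.12 (cv2) and the standard library are available. Lean on these libraries where they do the work, as an engineer would, in place of code of your own. Each camera call takes 0.05 s, during which the arm holds its last target. There are 200 camera calls.

### The job

Fit the loose orange cap onto the jack's cup-shaped steel saddle, spigot down, so that it sits fully seated and level; then, with the jack standing flat on the table, set its saddle centred under the red-and-black mark on the machine's yellow lift tongue. Pump the red handle fully down once, let it come all the way back up, then push it fully down again and keep it there: the program finishes while the robot is still holding the handle down and the bed is up, ready for a colleague to slip a shim under it. The jack alone must lift the bed, and the other things on the table stay where they are.

Things in the scene. Friction and masses are not known exactly. Their poses are not given: they have to be found in the camera images.
- cap_center (a point): Loose saddle cap: orange disc, 52 mm diameter, 12 mm thick, with a tapered steel spigot (31 mm diameter, 8 mm long) under its middle. It starts on the table standing on the spigot, the orange disc 8 to 20 mm above the table. This point: middle of the orange disc; z up through its flat top. About 80 g. Grip across the disc.
- saddle (a point): Jack saddle: open steel cup, 48 mm outside, 37 mm inside diameter, 10 mm deep. This point: centre of its rim, 85 mm above the table with the handle up; rises to 26 mm more, in proportion to the handle angle. The spigot drops in with 3 mm play; seated, the cap's centre is 6 mm above this point, its top 12 mm above. 95 mm ahead of the carry block. Axes as the jack's.
- jack_block (a point): Grey upright carry block of the loose jack, 30 mm along the jack (x), 32 mm across (y), top 84 mm above the table; both y sides are free for the fingers. This point: in its middle, 65 mm above the table. x points to the saddle, the handle extends to -x, z up. The handle's hinge is 20 mm behind this point and 3 mm below it.
- jack: The whole jack, about 0.9 kg: blue base plate 235 x 80 x 12 mm, carry block, saddle, handle. Origin at its underside below the carry block; the base reaches 130 mm ahead (+x, saddle side) and 105 mm behind. It may be carried by its block or slid on the table.
- handle_grip: Red sleeve at the handle's end, 55 mm along the handle, 26 mm wide, 24 mm thick; origin at its middle, 105 mm from the handle's hinge. Push it down from above.
- pump_handle (a joint): Angle of the jack's handle, rad: 0 = up at rest (slopes 0.5 rad above level, away from the saddle), 0.6 = fully down (0.1 rad below level, at a stop). A spring brings it back up when let go. Pushing the sleeve down takes about 2.5 N at the top and 9 to 13 N with the bed on the saddle.
- bed_plate: Tilting steel bed of the green bench machine. Origin: the lift point, on the underside of a rubber pad (32 mm diameter) below the yellow tongue, 105 mm above the table with the bed down; a red dot in a black ring marks it on the tongue's top, 15 mm higher. Tongue 56 mm wide, reaching 25 mm from the mark to -x. x points into the machine, away from the robot; z up.
- machine: The green frame that carries the bed, standing fixed on the table. Origin on the table right below the lift point (bed down), axes as the bed's. The frame begins 60 mm beyond the mark along x and is 240 mm wide. The bed tilts about its far edge, 270 mm beyond the mark. Cap seated and handle up, 8 mm are free between cap and pad; handle fully down, the lift point is about 19 mm up.
- dye_pot: Bystander: closed black dye pot, 52 mm diameter, 60 mm tall; origin under its middle. Leave it.
- glue_bottle: Bystander: white glue bottle, yellow cap, 68 mm diameter, 150 mm tall; origin under its middle. Leave it.
- thread_spool: Bystander: red thread spool, 56 mm diameter, 68 mm tall; origin under its middle. Leave it.
- block_brush: Bystander: wooden block brush, 130 x 42 x 38 mm; origin under its middle. Leave it.
- hammer: Bystander: small hammer lying down; origin on its underside. Leave it.
- jar_lid: Bystander: flat black jar lid, 54 mm diameter, 14 mm tall, not the cap; origin under its middle. Leave it.
Mind the look-alikes: they are no part of the job. Of the things that look like the part that bears cap_center, take the one that is farthest to the robot's right at the start.

How it is judged (in metres and radians):
On the way, in this order (a step that is already met when the one before it is completed fails the run):
1. the cap sits seated and level on the jack's saddle (z of cap_center in the frame of saddle between 0.003 and 0.009 m and distance between cap_center and saddle below 0.0115 m and angle between the z axis of cap_center and the z axis of saddle, either way round below 0.09 rad), for 0.3 s.
2. the jack stands flat on the table with the capped saddle centred under the mark, handle up (all of step 1 and horizontal distance between saddle and bed_plate below 0.015 m and angle between jack_block's own z axis and vertical below 0.06 rad and height (world z) of jack_block below 0.0675 m and value of joint pump_handle below 0.1 rad), for 0.2 s.
3. the handle is pumped fully down and the jack lifts the bed (all of step 1 and horizontal distance between saddle and bed_plate below 0.015 m and angle between jack_block's own z axis and vertical below 0.06 rad and value of joint pump_handle above 0.5 rad and height (world z) of bed_plate above 0.116 m), for 0.1 s.
4. the handle is back up and the bed is down again (value of joint pump_handle below 0.08 rad and height (world z) of bed_plate below 0.109 m), for 0.1 s.
At the end, for the whole second after the job is handed in: Robot presses the red sleeve (over 2 N), handle at 0.5 of 0.6 rad or more; lift point over 116 mm high, not touched by the robot; cap seated (3 mm, 0.09 rad), saddle within 15 mm of the mark, jack flat (0.06 rad, 2.5 mm); no bystander moved over 30 mm (all of step 3 and height (world z) of jack_block below 0.0675 m and contact force between bed_plate and anything else above 4 N and contact force between each of the arm, the fingers and bed_plate below 0.5 N and contact force between any of the fingers, the arm and handle_grip above 2 N and distance of each of dye_pot, glue_bottle, thread_spool, block_brush, hammer, jar_lid from where it was at the start of the episode below 0.03 m); the arm keeps its last pose, push and grip.
It fails at once if a bystander is moved by more than 30 mm or knocked over (distance of any of dye_pot, glue_bottle, thread_spool, block_brush, hammer, jar_lid from where it was at the start of the episode above 0.03 m).
It fails at once if the robot itself lifts the bed (height (world z) of bed_plate above 0.109 m and contact force between any of the fingers, the arm and bed_plate above 2 N).
It also fails if it takes over 72 s, if anything falls off the work surface, if the arm or the gripper's body presses on something with over 40 N, if the wrist force passes 120 N, or if a joint passes its speed limit or range.

## Working session

There is one attempt and no reset: what is moved stays moved. The work goes in short steps, Python scripts to look and compute and a tool call to move; the robot and the scene stay as the last step left them, time stands still between calls to the robot, and variables do not carry over. Pictures are saved under pics/ and viewed, at most 10 in all, crops included, and the job is handed in when it is done.

Besides the shell and the picture viewer there is one more tool, called after ">>>" as name(argument=value, ...), one argument or row to a line, values as JSON. arm_command: Moves the arm, as the interface text tells. Its arguments: {"type":"object","properties":{"moves":{"type":"array"},"gripper":{"type":"number"},"grip_force":{"type":"number"}},"required":["moves"]}

```bash
mkdir -p pics; cat > h.py <<'E'
import numpy as np, cv2
from scipy.spatial.transform import Rotation as R
from plant import bot
def rot(a):
    a=np.array(a,float)
    return a if a.shape==(3,3) else (R.from_rotvec(a).as_matrix() if a.size==3 else R.from_quat(a).as_matrix())
def ray(im,uv):
    K=np.array([[im['fx'],0,im['cx']],[0,im['fy'],im['cy']],[0,0,1.]])
    p=cv2.undistortPoints(np.array(uv,float).reshape(-1,1,2),K,np.array(im['D'],float)).reshape(-1,2)
    d=np.c_[p[:,0],-p[:,1],-np.ones(len(p))]
    return np.array(im['origin'],float),d@rot(im['attitude']).T
def onz(im,uv,z):
    o,d=ray(im,uv); return o+d*((z-o[2])/d[:,2])[:,None]
def proj(im,P):
    K=np.array([[im['fx'],0,im['cx']],[0,im['fy'],im['cy']],[0,0,1.]])
    c=(np.array(P,float).reshape(-1,3)-np.array(im['origin']))@rot(im['attitude']); c=c*[1,-1,-1]
    return cv2.projectPoints(c,np.zeros(3),np.zeros(3),K,np.array(im['D'],float))[0].reshape(-1,2)
def save(im,n): cv2.imwrite('pics/'+n,im['frame'][:,:,::-1])
E
python3 - <<'E'
from h import *
for n in('scene','top'):
    im=bot.get_image(n); save(im,n+'0.png'); print(n,im['fx'],im['cx'],im['cy'],im['D'],im['origin'],im['attitude'])
print(bot.observe())
E
```

```text
scene 472.3264737048336 281.0413288936314 198.0174998932115 [-0.08844444  0.          0.          0.          0.        ] [ 867.79177737  566.57741851 1207.55444631] [0.20041834 0.67030549 2.51506071]
top 458.1296720394958 277.7127564696261 211.47697246714182 [0.01227955 0.         0.         0.         0.        ] [ 394.9618569    -2.68357319 1481.29046721] [ 0.07198353 -0.0768704  -1.54444387]
{'time_s': 0.1, 'joint_pos': array([-1.46410939e+00,  1.58974965e-01,  1.59808294e+00,  4.07575186e-06,
        1.38618498e+00, -2.10125444e-01]), 'joint_velocities': array([-0.00201417, -0.00189096, -0.00182881,  0.00038158, -0.00113772,
       -0.00127939]), 'tau': array([ 9.29422968e-04, -3.86502421e+01, -3.22960889e+01,  7.02900882e-02,
        3.38789052e-02, -5.96172413e-05]), 'eef_pos': array([ 179.04229487, -545.83475546,  213.73528734]), 'ee_rot': array([-3.10063276e+00, -4.95308031e-01, -1.40215732e-04]), 'wrist_force': array([-0.10861983, -0.55165235, -0.17553882]), 'torque': array([0.06151981, 0.02561309, 0.01978743]), 'gripper_force': 0.0, 'gripper_width': 0.9993766279115679}
```

View pics/scene0.png

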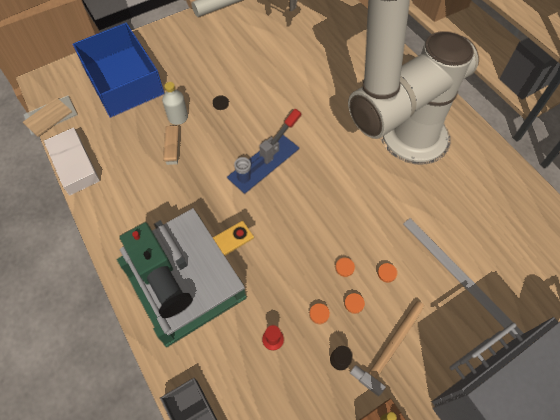

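View pics/top0.png

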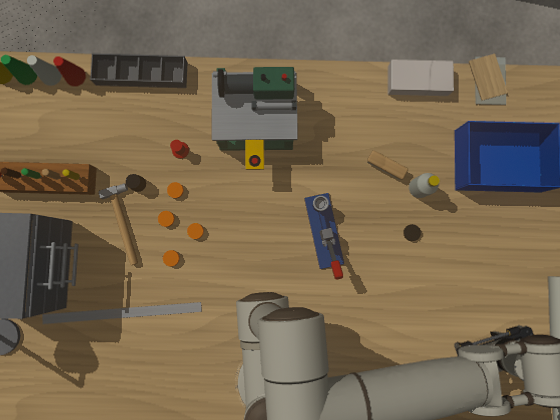

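The scene view shows the jack (saddle at 243,165; handle sleeve at 292,117), the mark at (240,233) and four orange caps. In the top view the jack saddle is at (320,203) with the sleeve at (337,270), and the mark is at (255,160). The four orange discs in the top view are at (176,190), (166,219), (195,231) and (172,258). Image right is the robot's right (-y), so (195,231) looks like the one meant. I'll compute positions and crop in on it to confirm.

```bash
cat >> h.py <<'E'
def blobs(im,lo,hi,amin=40):
    hsv=cv2.cvtColor(im['frame'],cv2.COLOR_RGB2HSV); m=cv2.inRange(hsv,np.array(lo),np.array(hi))
    n,l,s,c=cv2.connectedComponentsWithStats(m); return [(c[i],s[i],l==i) for i in range(1,n) if s[i,4]>=amin]
E
python3 - <<'E'
from h import *
I={n:bot.get_image(n) for n in('scene','top')}
def tri(a,b):
    o1,d1=ray(I['scene'],a);o2,d2=ray(I['top'],b);d1=d1[0]/np.linalg.norm(d1);d2=d2[0]/np.linalg.norm(d2)
    t=np.linalg.lstsq(np.c_[d1,-d2],o2-o1,rcond=None)[0];p,q=o1+t[0]*d1,o2+t[1]*d2
    return (p+q)/2,np.linalg.norm(p-q)
for n,im in I.items():
    print(n)
    for c,s,_ in blobs(im,(5,180,120),(17,255,255)): print(' orange',c.round(1),s,onz(im,c,15).round(1))
    for c,s,_ in blobs(im,(20,150,120),(32,255,255)): print(' yellow',c.round(1),s,onz(im,c,120).round(1))
    for lo,hi in(((0,160,80),(4,255,255)),((172,160,80),(180,255,255))):
        for c,s,_ in blobs(im,lo,hi,8): print(' red',c.round(1),s,onz(im,c,120).round(1))
    for c,s,_ in blobs(im,(105,100,40),(125,255,200),100): print(' blue',c.round(1),s,onz(im,c,12).round(1))
f=I['top']['frame'][165:285,130:350]
f2=I['scene']['frame'][80:330,210:420]
a=cv2.resize(f,(792,432),interpolation=cv2.INTER_CUBIC); cv2.imwrite('pics/crop1.png',a[:,:,::-1])
E
```

```text
scene
 orange [344.7 266.9] [336 259  18  17 248] [[465.  258.3  15. ]]
 orange [386.8 272. ] [378 264  18  18 242] [[376.6 330.4  15. ]]
 orange [354.  302.6] [345 294  19  19 281] [[501.7 352.3  15. ]]
 orange [319.1 313. ] [310 304  19  19 286] [[594.7 327.4  15. ]]
 yellow [169.1  86.6] [165  82   9  10  73] [[ 618.8 -484.1  120. ]]
 yellow [391.2 416. ] [387 412  10   8  64] [[613.1 619.6 120. ]]
 red [292.5 117.5] [285 109  16  18 152] [[ 358.4 -179.3  120. ]]
 red [135.5 234.8] [132 231   7   9  40] [[906.5 -64.6 120. ]]
 red [239.6 232.6] [236 230   8   7  40] [[675.5  68.7 120. ]]
 red [272.5 337.8] [263 325  20  25 390] [[741.6 340.8 120. ]]
 blue [118.9  68.6] [  73   23   91   94 4977] [[ 710.4 -763.    12. ]]
 blue [264.2 166.2] [228 136  70  57 906] [[ 483.3 -137.3   12. ]]
 blue [255.7 160.1] [251 153  12  16 102] [[ 494.1 -170.1   12. ]]
top
 orange [174.5 189.7] [167 182  16  16 199] [[597. 329.  15.]]
 orange [165.4 218.3] [158 211  16  16 201] [[503.8 353.7  15. ]]
 orange [194.7 230.6] [187 223  16  16 201] [[466.9 258.4  15. ]]
 orange [170.5 257.7] [163 250  16  17 207] [[378.7 331.4  15. ]]
 yellow [253.7 152.6] [245 140  19  29 431] [[701.7  71.6 120. ]]
 yellow [433.9 180.1] [429 176  11   9  82] [[ 631.5 -471.9  120. ]]
 red [58.2 61. ] [54 57 10  9 69] [[970.5 678.2 120. ]]
 red [283.6  75.8] [282  74   4   5  16] [[943.5 -13.  120. ]]
 red [176.4 145.9] [171 140  17  17 120] [[716.1 305.7 120. ]]
 red [254.2 160.2] [252 158   6   6  28] [[678.2  69.3 120. ]]
 red [336.4 268.5] [331 261  12  16 120] [[ 360.3 -182.7  120. ]]
 blue [508.5 157.2] [ 455  121  105   71 6660] [[ 731.5 -752.2   12. ]]
 blue [317.6 234.5] [305 196  27  73 630] [[ 464.2 -135.4   12. ]]
```

View pics/crop1.png

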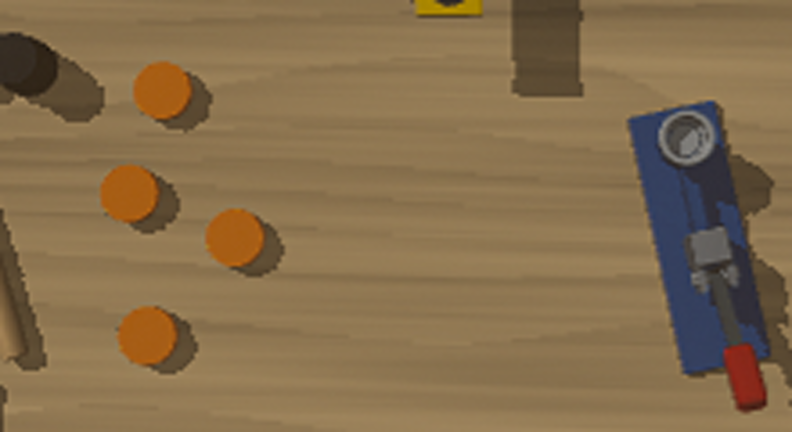

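The crop confirms it: the orange disc at (235,238) in the crop, which is (195,231) in the full image, is the rightmost (y≈258 mm against 329 to 354). Both views agree on (466,258). Next is the jack pose.

```bash
python3 - <<'E'
from h import *
im=bot.get_image('top');sc=bot.get_image('scene')
s=onz(im,[320.3,203.0],85)[0];b=onz(im,[327.2,233.0],84)[0]
print('top saddle',s,'block',b,np.linalg.norm((s-b)[:2]),np.arctan2(*(s-b)[1::-1]))
for i,n,off in((im,'top',(300,310)),(sc,'scene',(225,262))):
    bl=[x for x in blobs(i,(100,90,30),(128,255,220),60) if (abs(x[0][0]-(318 if n=='top' else 262))<30 and abs(x[0][1]-(234 if n=='top' else 163))<30)]
    m=np.any([x[2] for x in bl],0); ys,xs=np.nonzero(m); h=onz(i,np.c_[xs,ys],12)[:,:2].astype(np.float32)
    r=cv2.minAreaRect(h); print(n,r)
    hsv=cv2.cvtColor(i['frame'],cv2.COLOR_RGB2HSV)
# predicted projections using base rect
yaw=np.arctan2(*(s-b)[1::-1]);o=s[:2]-95*np.array([np.cos(yaw),np.sin(yaw)])
for z,d in((84,0),(85,95)):
    P=[*(o+d*np.array([np.cos(yaw),np.sin(yaw)])),z]; print(P,proj(im,P),proj(sc,P))
a=cv2.resize(sc['frame'][95:200,215:310],None,fx=5,fy=5,interpolation=cv2.INTER_CUBIC);cv2.imwrite('pics/crop2.png',a[:,:,::-1])
for c in([195,231],):pass
# tongue yaw
y=[x for x in blobs(im,(20,120,100),(34,255,255)) if abs(x[0][0]-254)<15 and x[0][1]<180][0][2]
p=np.argwhere(y)[:,::-1]; h=onz(im,p,120)[:,:2].astype(np.float32); print('tongue',cv2.minAreaRect(h))
E
```

```text
top saddle [ 557.60539643 -135.35064424   85.        ] block [ 466.15221021 -157.97116414   84.        ] 94.20919908311222 0.2424786079798643
top ((475.15936279296875, -140.83868408203125), (231.85887145996094, 48.01077651977539), 13.441222190856934)
scene ((477.59893798828125, -152.47775268554688), (231.7550048828125, 78.45624542236328), 13.285099029541016)
[np.float64(465.3845435218693), np.float64(-158.16104292229528), 84] [[327.25857371 233.25310661]] [[265.29240647 144.87113676]]
[np.float64(557.6053964336402), np.float64(-135.35064423604854), 85] [[320.3 203. ]] [[241.65364835 163.71993619]]
tongue ((697.4415283203125, 70.67898559570312), (86.02759552001953, 54.49302673339844), 1.594510555267334)
```

View pics/crop2.png

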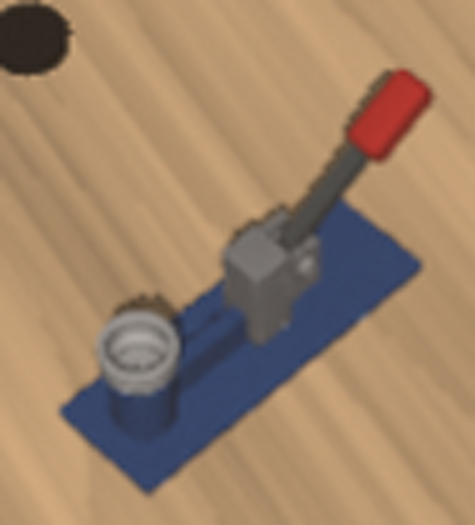

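>>> arm_command(
  moves=[
    {"delta_pos":[0,0,-2.5],"dr":[0,0,0]},
    {"delta_pos":[0,0,-2.5],"dr":[0,0,0]},
  ],
  gripper=8.5,
  grip_force=20,
)

```text
time_s: 0.5
eef_pos: [179.0, -545.6, 264.1]
ee_rot: [-3.1, -0.495, -0.0]
wrist_force: [0.6, -0.3, 0.8]
gripper_width: 0.924
gripper_force: 0.0
```

The jack's yaw is about 0.235 rad, with the block at about (465,-157) and the saddle at about (557.5,-134.5). In the crop, the cup rim is at (140,345) and the block top at (258,250), which matches the projection to about 1 px. Now I move over the cap.

>>> arm_command(
  moves=[
    {"delta_pos":[0,0,0],"dr":[0,0,0.08]},
    {"delta_pos":[2.6,-3.97,0],"dr":[0,0,0]},
    {"delta_pos":[2.6,-3.97,0],"dr":[0,0,0]},
    {"delta_pos":[2.6,-3.97,0],"dr":[0,0,0]},
    {"delta_pos":[2.6,-3.97,0],"dr":[0,0,0]},
    {"delta_pos":[2.6,-3.97,0],"dr":[0,0,0]},
    {"delta_pos":[2.6,-3.97,0],"dr":[0,0,0]},
    {"delta_pos":[2.6,-3.97,0],"dr":[0,0,0]},
  ],
)

```text
time_s: 1.3
eef_pos: [291.0, -231.8, 264.6]
ee_rot: [3.119, 0.37, 0.001]
wrist_force: [0.8, 0.4, -0.1]
gripper_width: 0.924
gripper_force: 0.0
```

>>> arm_command(
  moves=[
    {"delta_pos":[2.6,-3.97,0],"dr":[0,0,0]},
    {"delta_pos":[2.6,-3.97,0],"dr":[0,0,0]},
    {"delta_pos":[2.6,-3.97,0],"dr":[0,0,0]},
    {"delta_pos":[2.6,-3.97,0],"dr":[0,0,0]},
    {"delta_pos":[2.6,-3.97,0],"dr":[0,0,0]},
    {"delta_pos":[2.6,-3.97,0],"dr":[0,0,0]},
    {"delta_pos":[2.6,-3.97,0],"dr":[0,0,0]},
    {"delta_pos":[2.6,-3.97,0],"dr":[0,0,0]},
  ],
)

```text
time_s: 2.1
eef_pos: [418.8, 126.2, 264.8]
ee_rot: [3.119, 0.372, 0.002]
wrist_force: [0.0, -1.3, 0.7]
gripper_width: 0.92
gripper_force: 0.0
```

>>> arm_command(
  moves=[
    {"delta_pos":[2.6,-3.97,0],"dr":[0,0,0]},
    {"delta_pos":[2.6,-3.97,0],"dr":[0,0,0]},
    {"delta_pos":[2.6,-3.97,0],"dr":[0,0,0]},
    {"delta_pos":[0,0,4],"dr":[0,0,0]},
    {"delta_pos":[0,0,4],"dr":[0,0,0]},
    {"delta_pos":[0,0,4],"dr":[0,0,0]},
    {"delta_pos":[0,0,4],"dr":[0,0,0]},
    {"delta_pos":[0,0,0],"dr":[0,0,0]},
  ],
)

```text
time_s: 2.9
eef_pos: [461.6, 256.7, 98.8]
ee_rot: [3.118, 0.371, -0.019]
wrist_force: [-1.2, -0.3, -0.6]
gripper_width: 0.925
gripper_force: 0.0
```

```bash
python3 - <<'E'
from h import *
sc=bot.get_image('scene');o=bot.observe();p=o['eef_pos'];Rm=rot(o['ee_rot']);print(p,Rm[:,0])
s=onz(sc,[243,164],85)[0];b=onz(sc,[266.6,145],84)[0];print(s,b)
for t in([465,258.3,20],[466.9,258.4,20]): print('to go cm (tool)',Rm.T@(np.array(t)-[0,0,16.5]-p)/10)
E
```

```text
[464.15391056 257.44628584 102.4236856 ] [ 0.97207132  0.2346042  -0.006182  ]
[ 554.78584665 -132.49520542   85.        ] [ 462.34218784 -155.75788024   84.        ]
to go cm (tool) [ 0.16342908 -0.06552118  9.89153176]
to go cm (tool) [ 0.35046867 -0.03066615  9.89038385]
```

>>> arm_command(
  moves=[
    {"delta_pos":[0.15,0,3],"dr":[0,0,0]},
    {"delta_pos":[0,0,3],"dr":[0,0,0]},
    {"delta_pos":[0,0,2],"dr":[0,0,0]},
    {"delta_pos":[0,0,1],"dr":[0,0,0]},
    {"delta_pos":[0,0,0],"dr":[0,0,0]},
    {"delta_pos":[0,0,0],"dr":[0,0,0]},
  ],
)

```text
time_s: 3.55
eef_pos: [469.6, 259.0, 16.7]
ee_rot: [-3.119, -0.371, -0.005]
wrist_force: [0.5, 0.7, -0.9]
gripper_width: 0.927
gripper_force: 0.0
```

>>> arm_command(
  moves=[
    {"delta_pos":[0,0,0],"dr":[0,0,0]},
    {"delta_pos":[0,0,0],"dr":[0,0,0]},
  ],
)

```text
time_s: 3.75
eef_pos: [468.9, 258.7, 16.0]
ee_rot: [-3.119, -0.371, -0.004]
wrist_force: [0.4, -0.2, -0.3]
gripper_width: 0.927
gripper_force: 0.0
```

>>> arm_command(
  moves=[
    {"delta_pos":[-0.3,0,0.5],"dr":[0,0,0]},
    {"delta_pos":[0,0,0.4],"dr":[0,0,0]},
    {"delta_pos":[0,0,0.2],"dr":[0,0,0]},
    {"delta_pos":[0,0,0],"dr":[0,0,0]},
    {"delta_pos":[0,0,0],"dr":[0,0,0]},
  ],
)

```text
time_s: 4.25
eef_pos: [464.9, 257.7, 3.5]
ee_rot: [3.12, 0.371, -0.0]
wrist_force: [0.3, 0.8, -0.8]
gripper_width: 0.923
gripper_force: 0.0
```

>>> arm_command(
  moves=[
    {"delta_pos":[0,0,0],"dr":[0,0,0]},
    {"delta_pos":[0,0,0],"dr":[0,0,0]},
    {"delta_pos":[0,0,0],"dr":[0,0,0]},
    {"delta_pos":[0,0,0],"dr":[0,0,0]},
    {"delta_pos":[0,0,0],"dr":[0,0,0]},
    {"delta_pos":[0,0,0],"dr":[0,0,0]},
    {"delta_pos":[0,0,0],"dr":[0,0,0]},
  ],
  gripper=4.6,
  grip_force=20,
)

```text
time_s: 4.95
eef_pos: [465.0, 257.7, 3.7]
ee_rot: [3.12, 0.371, 0.0]
wrist_force: [-0.6, -0.3, -0.6]
gripper_width: 0.561
gripper_force: 20.0
```

>>> arm_command(
  moves=[
    {"delta_pos":[0,0,-1],"dr":[0,0,0]},
    {"delta_pos":[0,0,-3],"dr":[0,0,0]},
    {"delta_pos":[0,0,-4],"dr":[0,0,0]},
    {"delta_pos":[0,0,-4],"dr":[0,0,0]},
    {"delta_pos":[0,1,-1],"dr":[0,0,0]},
    {"delta_pos":[0,3,0],"dr":[0,0,0]},
    {"delta_pos":[0,4,0],"dr":[0,0,0]},
    {"delta_pos":[0,4,0],"dr":[0,0,0]},
  ],
)

```text
time_s: 5.75
eef_pos: [492.6, 139.6, 133.0]
ee_rot: [3.119, 0.373, -0.002]
wrist_force: [0.6, -0.1, -0.6]
gripper_width: 0.561
gripper_force: 20.0
```

>>> arm_command(
  moves=[
    {"delta_pos":[0,4,0],"dr":[0,0,0]},
    {"delta_pos":[0,4,0],"dr":[0,0,0]},
    {"delta_pos":[0,4,0],"dr":[0,0,0]},
    {"delta_pos":[0,4,0],"dr":[0,0,0]},
    {"delta_pos":[0,4,0],"dr":[0,0,0]},
    {"delta_pos":[0,3.5,0],"dr":[0,0,0]},
    {"delta_pos":[0,2.7,0],"dr":[0,0,0]},
    {"delta_pos":[-0.4,2,0],"dr":[0,0,0]},
  ],
)

```text
time_s: 6.55
eef_pos: [554.9, -136.2, 132.7]
ee_rot: [-3.119, -0.369, 0.002]
wrist_force: [1.2, 0.8, -0.4]
gripper_width: 0.553
gripper_force: 20.0
```

>>> arm_command(
  moves=[
    {"delta_pos":[0,0,0],"dr":[0,0,0]},
    {"delta_pos":[0,0,0],"dr":[0,0,0]},
    {"delta_pos":[0,0,0],"dr":[0,0,0]},
    {"delta_pos":[0,0,0],"dr":[0,0,0]},
  ],
)

```text
time_s: 6.95
eef_pos: [555.1, -132.9, 133.4]
ee_rot: [-3.119, -0.373, 0.001]
wrist_force: [0.7, 0.5, -1.8]
gripper_width: 0.561
gripper_force: 20.0
```

```bash
python3 - <<'E'
from h import *
o=bot.observe();print(o['eef_pos'],rot(o['ee_rot'])[:,0],o['gripper_width'])
z=o['eef_pos'][2]
im=bot.get_image('scene')
for c,s,_ in blobs(im,(5,180,80),(17,255,255),15): print(c.round(1),s,onz(im,c,z+10.5).round(1))
t=bot.get_image('top')
for c,s,_ in blobs(t,(5,180,80),(17,255,255),15): print('top',c.round(1),s,onz(t,c,z+10.5).round(1))
print('proj scene of cup center',proj(im,[[557.6,-135.3,85],[554.8,-132.5,85]]))
a=cv2.resize(im['frame'][95:215,195:325],None,fx=5,fy=5,interpolation=cv2.INTER_CUBIC);cv2.imwrite('pics/crop3.png',a[:,:,::-1])
E
```

```text
[ 555.11803066 -132.92717337  133.39991053] [ 9.71799854e-01  2.35806947e-01 -3.57506996e-04] 0.5614444704014964
[238.7 153.1] [234 145  12  15 115] [[ 563.6 -133.4  143.9]]
[386.9 272.1] [378 264  18  17 239] [[429.7 356.2 143.9]]
[354.1 302.6] [345 294  19  19 279] [[541.2 375.6 143.9]]
[319.2 313. ] [310 304  19  19 283] [[624.  353.3 143.9]]
top [178.4 154.6] [175 151   9   7  17] [[684.2 293.2 143.9]]
top [174.7 189.7] [167 182  16  16 203] [[579.1 299.2 143.9]]
top [165.5 218.4] [158 211  16  16 205] [[494.1 322.  143.9]]
top [170.6 257.7] [163 250  16  16 208] [[380.2 301.9 143.9]]
proj scene of cup center [[241.66392143 163.73163306]
 [242.99486898 164.00095181]]
```

View pics/crop3.png

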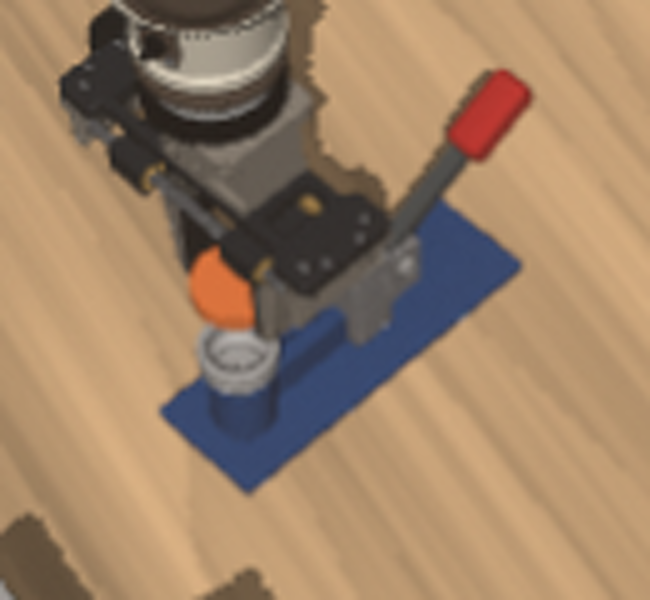

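The crop shows the cap held at (220,285) and the empty cup below it at (241,347). I'll measure the held cap's offset from its visible arc before lowering.

```bash
python3 - <<'E'
from h import *
from scipy.optimize import least_squares
im=bot.get_image('scene');p=bot.observe()['eef_pos']
b=[x for x in blobs(im,(4,120,70),(18,255,255),15) if np.hypot(*(x[0]-[239,153]))<12][0]
f=b[2].astype(np.uint8)*255
ks=cv2.findContours(cv2.resize(f,None,fx=4,fy=4,interpolation=cv2.INTER_LINEAR)//128*255,cv2.RETR_EXTERNAL,cv2.CHAIN_APPROX_NONE)[0][0].reshape(-1,2)
uv=(ks+.5)/4-.5
# silhouettes of predicted cap: sample both rims, compare extreme points in directions on the free side (left/down-left)
a=np.linspace(0,2*np.pi,180)
def sil(c):
    return np.vstack([proj(im,np.c_[c[0]+26*np.cos(a),c[1]+26*np.sin(a),np.full(180,z)]) for z in(p[2]+4.3,p[2]+16.3)])
D=np.array([[np.cos(t),np.sin(t)] for t in np.radians([110,125,140,155,170,180,190])])
m=(uv@D.T).max(0)
r=least_squares(lambda d:(sil(p[:2]+d)@D.T).max(0)-m,[0,0]);print('cap-TCP',r.x,r.fun.round(2))
# cup rim: bright ring
g=cv2.cvtColor(im['frame'],cv2.COLOR_RGB2HSV)[155:180,230:256];m2=((g[...,1]<70)&(g[...,2]>105)).astype(np.uint8)
for row in m2: print(''.join('.#'[v] for v in row))
E
```

```text
cap-TCP [-0.36388872 -1.88928575] [-0.04  0.1   0.04 -0.07 -0.19  0.09  0.08]
..................##......
..................##......
..................##......
..........................
..........................
......##..................
.....###########..........
....#############..#......
....##.##############.....
....#################.....
....#################.....
....###.############......
.....###############......
.....###############......
.....##############.......
....#.#############.......
...#...###########........
........##########........
#........#######..........
..........................
..........................
..........................
..........................
..........................
..........................
```

>>> arm_command(
  moves=[
    {"delta_pos":[0.1,0.05,1],"dr":[0,0,0]},
    {"delta_pos":[0,0,2],"dr":[0,0,0]},
    {"delta_pos":[0,0,1],"dr":[0,0,0]},
    {"delta_pos":[0,0,0.3],"dr":[0,0,0]},
    {"delta_pos":[0,0,0],"dr":[0,0,0]},
    {"delta_pos":[0,0,0],"dr":[0,0,0]},
    {"delta_pos":[0,0,0],"dr":[0,0,0]},
  ],
)

```text
time_s: 7.8
eef_pos: [557.1, -134.5, 91.5]
ee_rot: [3.119, 0.371, 0.002]
wrist_force: [0.4, -0.3, -0.5]
gripper_width: 0.554
gripper_force: 20.0
```

>>> arm_command(
  moves=[
    {"delta_pos":[0,0,0.2],"dr":[0,0,0]},
    {"delta_pos":[0,0,0.2],"dr":[0,0,0]},
    {"delta_pos":[0,0,0.1],"dr":[0,0,0]},
    {"delta_pos":[0,0,0],"dr":[0,0,0]},
  ],
)

```text
time_s: 8.2
eef_pos: [556.4, -134.2, 85.4]
ee_rot: [-3.119, -0.371, 0.0]
wrist_force: [0.3, 0.9, -1.0]
gripper_width: 0.559
gripper_force: 20.0
```

No contact force, so the spigot has entered (it would have touched the rim at 88.7). I'll continue to seat it.

>>> arm_command(
  moves=[
    {"delta_pos":[0,0,0.2],"dr":[0,0,0]},
    {"delta_pos":[0,0,0.1],"dr":[0,0,0]},
    {"delta_pos":[0,0,0.1],"dr":[0,0,0]},
    {"delta_pos":[0,0,0],"dr":[0,0,0]},
  ],
)

```text
time_s: 8.6
eef_pos: [556.7, -134.5, 81.7]
ee_rot: [3.119, 0.371, 0.001]
wrist_force: [1.1, -0.8, -0.5]
gripper_width: 0.558
gripper_force: 20.0
```

>>> arm_command(
  moves=[
    {"delta_pos":[0,0,0.05],"dr":[0,0,0]},
    {"delta_pos":[0,0,0],"dr":[0,0,0]},
    {"delta_pos":[0,0,0],"dr":[0,0,0]},
  ],
)

```text
time_s: 8.9
eef_pos: [556.7, -134.5, 81.3]
ee_rot: [3.119, 0.371, 0.001]
wrist_force: [0.8, -1.5, -0.1]
gripper_width: 0.559
gripper_force: 20.0
```

>>> arm_command(
  moves=[
    {"delta_pos":[0,0,0],"dr":[0,0,0]},
    {"delta_pos":[0,0,0],"dr":[0,0,0]},
    {"delta_pos":[0,0,0],"dr":[0,0,0]},
    {"delta_pos":[0,0,0],"dr":[0,0,0]},
  ],
  gripper=8,
)

```text
time_s: 9.3
eef_pos: [556.3, -134.0, 81.0]
ee_rot: [-3.119, -0.371, 0.0]
wrist_force: [-0.0, -0.5, -0.3]
gripper_width: 0.864
gripper_force: 0.0
```

>>> arm_command(
  moves=[
    {"delta_pos":[0,0,-2],"dr":[0,0,0]},
    {"delta_pos":[0,0,-4],"dr":[0,0,0]},
    {"delta_pos":[-3,0,-2],"dr":[0,0,0]},
    {"delta_pos":[-4,0,0],"dr":[0,0,0]},
    {"delta_pos":[-2.5,0,0],"dr":[0,0,0]},
    {"delta_pos":[0,0,0],"dr":[0,0,0]},
    {"delta_pos":[0,0,0],"dr":[0,0,0]},
  ],
)

```text
time_s: 10.0
eef_pos: [464.4, -156.6, 161.3]
ee_rot: [3.12, 0.37, 0.001]
wrist_force: [0.0, -0.3, 0.3]
gripper_width: 0.868
gripper_force: 0.0
```

```bash
python3 - <<'E'
from h import *
im=bot.get_image('scene');t=bot.get_image('top');print(bot.observe()['eef_pos'])
for c,s,_ in blobs(im,(4,150,70),(18,255,255),15): print(c.round(1),s,onz(im,c,91).round(1))
for c,s,_ in blobs(t,(4,150,70),(18,255,255),15): print('top',c.round(1),s,onz(t,c,97).round(1))
a=cv2.resize(im['frame'][95:215,195:325],None,fx=5,fy=5,interpolation=cv2.INTER_CUBIC);cv2.imwrite('pics/crop4.png',a[:,:,::-1])
E
```

```text
[ 464.95355689 -156.46408355  161.23536876]
[242.3 162.1] [234 154  18  17 243] [[ 554.9 -135.6   91. ]]
[386.9 272.2] [378 263  19  20 290] [[408.  345.9  91. ]]
[354.2 302.7] [345 293  20  20 317] [[525.  366.4  91. ]]
[319.1 313. ] [310 303  20  21 324] [[612.2 342.6  91. ]]
top [179.  148.7] [170 140  19  18 249] [[712.9 302.4  97. ]]
top [253.  160.6] [251 158   5   6  16] [[681.9  74.3  97. ]]
top [ 45.5 176.9] [   0  162   89   30 1825] [[614.7 703.2  97. ]]
top [174.7 189.7] [167 182  17  17 218] [[585.6 309.7  97. ]]
top [318.8 201.6] [312 194  16  17 169] [[ 560.5 -129.6   97. ]]
top [165.7 218.3] [158 211  17  16 217] [[497.6 333.1  97. ]]
top [170.6 257.9] [162 250  18  17 227] [[379.1 312.5  97. ]]
top [336.9 265.7] [334 261   7  12  51] [[ 368.  -186.9   97. ]]
```

View pics/crop4.png

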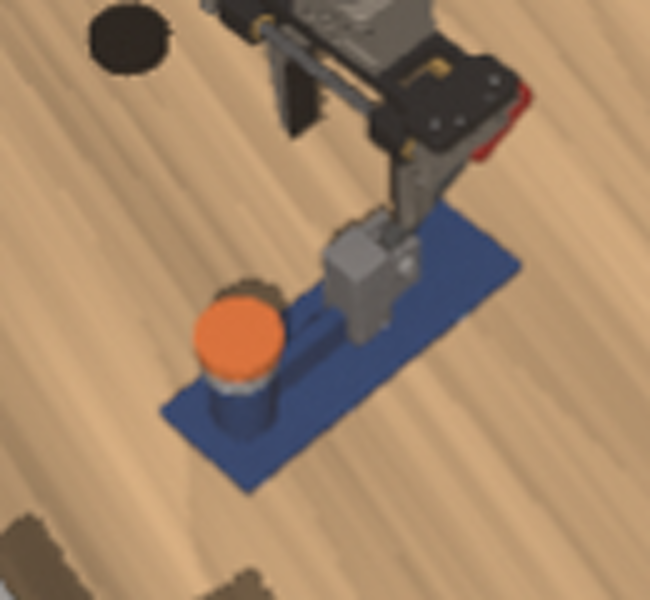

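The cap sits flat and concentric on the cup (disc at 240,337, with an even rim strip beneath it in the crop). The TCP is over the block, so I'll go down and grip it.

>>> arm_command(
  moves=[
    {"delta_pos":[0.1,0,3],"dr":[0,0,0]},
    {"delta_pos":[0,0,3],"dr":[0,0,0]},
    {"delta_pos":[0,0,2.5],"dr":[0,0,0]},
    {"delta_pos":[0,0,1.5],"dr":[0,0,0]},
    {"delta_pos":[0,0,1],"dr":[0,0,0]},
    {"delta_pos":[0,0,0.3],"dr":[0,0,0]},
    {"delta_pos":[0,0,0],"dr":[0,0,0]},
    {"delta_pos":[0,0,0],"dr":[0,0,0]},
  ],
)

```text
time_s: 10.9
eef_pos: [466.0, -156.7, 49.0]
ee_rot: [3.118, 0.371, 0.002]
wrist_force: [-0.5, -0.0, -0.2]
gripper_width: 0.872
gripper_force: 0.0
```

>>> arm_command(
  moves=[
    {"delta_pos":[0,0,0],"dr":[0,0,0]},
    {"delta_pos":[0,0,0],"dr":[0,0,0]},
    {"delta_pos":[0,0,0],"dr":[0,0,0]},
    {"delta_pos":[0,0,0],"dr":[0,0,0]},
    {"delta_pos":[0,0,0],"dr":[0,0,0]},
    {"delta_pos":[0,0,0],"dr":[0,0,0]},
    {"delta_pos":[0,0,0],"dr":[0,0,0]},
    {"delta_pos":[0,0,0],"dr":[0,0,0]},
  ],
  gripper=2.6,
  grip_force=30,
)

```text
time_s: 11.7
eef_pos: [465.4, -157.1, 48.3]
ee_rot: [3.118, 0.371, 0.001]
wrist_force: [0.8, -4.1, -1.2]
gripper_width: 0.346
gripper_force: 30.0
```

```bash
python3 - <<'E'
from h import *
o=bot.observe();p=o['eef_pos'];Rm=rot(o['ee_rot']);print(p,Rm[:,0],o['gripper_width'],o['wrist_force'])
im=bot.get_image('scene')
for c,s,_ in blobs(im,(4,150,70),(18,255,255),15)[:1]: print(c,s,onz(im,c,94))
# mark, triangulated mean
t=bot.get_image('top')
for i,n in((im,'s'),(t,'t')):
    for lo,hi in(((0,150,80),(5,255,255)),):
        for c,s,_ in blobs(i,lo,hi,12):
            q=onz(i,c,120)[0]
            if abs(q[0]-677)<15 and abs(q[1]-69)<15: print(n,c,q)
E
```

```text
[ 465.3889823  -157.11146765   48.31748103] [9.72096568e-01 2.34580730e-01 3.78579005e-04] 0.3461905473869363 [ 0.77168295 -4.10486904 -1.20465444]
[242.48360656 162.16393443] [234 154  18  17 244] [[ 555.46558446 -133.15778751   94.        ]]
s [239.5 232.5] [675.37900665  68.27190082 120.        ]
t [254.34482759 160.27586207] [678.12817636  68.99290874 120.        ]
```

The block is gripped (31.8 mm) at (465.4,-157.1). The mark is at about (676.8,68.6). Now I rotate the jack by 0.19 rad and slide it toward the mark.

>>> arm_command(
  moves=[
    {"delta_pos":[0,0,0],"dr":[0,0,0.02]},
    {"delta_pos":[0,0,0],"dr":[0,0,0.05]},
    {"delta_pos":[0,0,0],"dr":[0,0,0.05]},
    {"delta_pos":[0,0,0],"dr":[0,0,0.05]},
    {"delta_pos":[0,0,0],"dr":[0,0,0.02]},
    {"delta_pos":[0.2,-0.33,0],"dr":[0,0,0]},
    {"delta_pos":[0.35,-0.6,0],"dr":[0,0,0]},
    {"delta_pos":[0.55,-0.93,0],"dr":[0,0,0]},
  ],
  grip_force=40,
)

```text
time_s: 12.6
eef_pos: [474.8, -138.5, 48.3]
ee_rot: [3.138, 0.072, -0.001]
wrist_force: [-2.0, -5.9, -0.3]
gripper_width: 0.346
gripper_force: 40.0
```

>>> arm_command(
  moves=[
    {"delta_pos":[0.55,-0.93,0],"dr":[0,0,0]},
    {"delta_pos":[0.55,-0.93,0],"dr":[0,0,0]},
    {"delta_pos":[0.55,-0.93,0],"dr":[0,0,0]},
    {"delta_pos":[0.55,-0.93,0],"dr":[0,0,0]},
    {"delta_pos":[0.55,-0.93,0],"dr":[0,0,0]},
    {"delta_pos":[0.55,-0.93,0],"dr":[0,0,0]},
    {"delta_pos":[0.55,-0.93,0],"dr":[0,0,0]},
    {"delta_pos":[0.55,-0.93,0],"dr":[0,0,0]},
  ],
)

```text
time_s: 13.4
eef_pos: [515.4, -61.9, 48.3]
ee_rot: [3.138, 0.073, -0.002]
wrist_force: [-2.2, -4.3, -0.0]
gripper_width: 0.346
gripper_force: 40.0
```

>>> arm_command(
  moves=[
    {"delta_pos":[0.55,-0.93,0],"dr":[0,0,0]},
    {"delta_pos":[0.55,-0.93,0],"dr":[0,0,0]},
    {"delta_pos":[0.55,-0.93,0],"dr":[0,0,0]},
    {"delta_pos":[0.55,-0.93,0],"dr":[0,0,0]},
    {"delta_pos":[0.55,-0.93,0],"dr":[0,0,0]},
    {"delta_pos":[0.55,-0.93,0],"dr":[0,0,0]},
    {"delta_pos":[0.55,-0.93,0],"dr":[0,0,0]},
    {"delta_pos":[0.55,-0.93,0],"dr":[0,0,0]},
  ],
)

```text
time_s: 14.2
eef_pos: [555.8, 14.2, 48.3]
ee_rot: [3.138, 0.073, -0.003]
wrist_force: [-3.6, -8.9, 9.4]
gripper_width: 0.348
gripper_force: 40.0
```

>>> arm_command(
  moves=[
    {"delta_pos":[0.55,-0.93,0],"dr":[0,0,0]},
    {"delta_pos":[0.55,-0.93,0],"dr":[0,0,0]},
    {"delta_pos":[0.3,-0.5,0],"dr":[0,0,0]},
    {"delta_pos":[0.2,-0.3,0],"dr":[0,0,0]},
    {"delta_pos":[0,0,0],"dr":[0,0,0]},
    {"delta_pos":[0,0,0],"dr":[0,0,0]},
    {"delta_pos":[0,0,0],"dr":[0,0,0]},
  ],
)

```text
time_s: 14.9
eef_pos: [570.7, 42.0, 48.3]
ee_rot: [3.139, 0.073, -0.001]
wrist_force: [-2.4, -4.1, 3.4]
gripper_width: 0.343
gripper_force: 40.0
```

```bash
python3 - <<'E'
from h import *
o=bot.observe();p=o['eef_pos'];Rm=rot(o['ee_rot']);print(p,Rm[:,0],o['wrist_force'])
im=bot.get_image('scene')
for c,s,_ in blobs(im,(4,150,70),(18,255,255),10): print(c.round(1),s,onz(im,c,94).round(1))
a=cv2.resize(im['frame'][165:285,160:310],None,fx=5,fy=5,interpolation=cv2.INTER_CUBIC);cv2.imwrite('pics/crop5.png',a[:,:,::-1])
g=Rm.T@(np.array([676.8,68.6,0])-93.7*Rm[:,0]-np.array([0,.7,0])-p*[1,1,0])/10;print('to go',g)
E
```

```text
[570.74009345  41.98887621  48.28752985] [ 9.98922167e-01  4.64117383e-02 -6.74123828e-04] [-2.42772725 -4.12733519  3.39359122]
[241.3 223.4] [231 220  19  11  67] [[653.7  35.6  94. ]]
[386.9 272.2] [378 263  19  20 290] [[409.3 346.5  94. ]]
[354.2 302.7] [345 293  20  20 317] [[525.9 366.9  94. ]]
[319.1 313. ] [310 303  20  21 324] [[612.9 343.2  94. ]]
to go [ 1.3448172  -2.09606598 -0.0100461 ]
```

View pics/crop5.png

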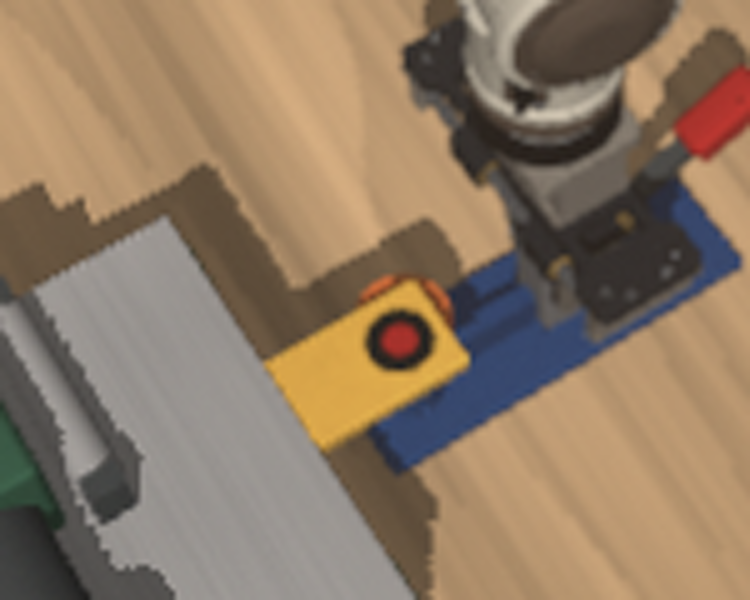

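The view shows the cap partly under the tongue (mark at 400,340 in the crop) and still short of it as computed, by 13 and 21 mm. I'll finish the slide.

>>> arm_command(
  moves=[
    {"delta_pos":[0.3,-0.5,0],"dr":[0,0,0]},
    {"delta_pos":[0.4,-0.6,0],"dr":[0,0,0]},
    {"delta_pos":[0.4,-0.6,0],"dr":[0,0,0]},
    {"delta_pos":[0.25,-0.4,0],"dr":[0,0,0]},
    {"delta_pos":[0,0,0],"dr":[0,0,0]},
    {"delta_pos":[0,0,0],"dr":[0,0,0]},
    {"delta_pos":[0,0,0],"dr":[0,0,0]},
  ],
)

```text
time_s: 15.65
eef_pos: [583.3, 63.8, 48.3]
ee_rot: [3.14, 0.073, -0.001]
wrist_force: [-1.6, -5.5, 2.8]
gripper_width: 0.345
gripper_force: 40.0
```

```bash
python3 - <<'E'
from h import *
o=bot.observe();p=o['eef_pos'];Rm=rot(o['ee_rot']);print(p,Rm[:,0],o['wrist_force'])
for n in('scene','top'):
    im=bot.get_image(n)
    cs=[x for x in blobs(im,(100,90,25),(130,255,220),20)]
    pts=[]
    for c,s,m in cs:
        q=onz(im,c,12)[0]
        if 400<q[0]<760 and -40<q[1]<160:
            ys,xs=np.nonzero(m);pts.append(np.c_[xs,ys])
    h=onz(im,np.vstack(pts),12)[:,:2].astype(np.float32);r=cv2.minAreaRect(h);print(n,r)
    for c,s,_ in blobs(im,(0,150,60),(4,255,255),20): print('red',c.round(1),s,onz(im,c,112).round(1))
    for c,s,_ in blobs(im,(4,150,70),(18,255,255),10): print('or',c.round(1),s,onz(im,c,94).round(1))
print('to go',Rm.T@(np.array([676.8,68.6,0])-93.7*Rm[:,0]-np.array([0,.7,0])-p*[1,1,0])/10)
E
```

```text
[583.32195564  63.76840231  48.26568211] [ 9.98922184e-01  4.64142788e-02 -4.30548033e-04] [-1.64840898 -5.48754388  2.76533471]
scene ((587.373291015625, 65.08915710449219), (215.10528564453125, 78.19293212890625), 2.7746589183807373)
red [304.7 195.1] [296 186  19  19 187] [[470.1  58.5 112. ]]
red [239.6 232.5] [236 229   8   8  47] [[673.8  64.8 112. ]]
red [135.6 234.7] [132 231   7   9  41] [[906.6 -69.3 112. ]]
red [272.5 337.8] [263 325  20  25 392] [[740.7 339.1 112. ]]
or [243.7 244.4] [238 241  11   7  33] [[678.2  91.7  94. ]]
or [386.9 272.2] [378 263  19  20 290] [[409.3 346.5  94. ]]
or [354.2 302.7] [345 293  20  20 317] [[525.9 366.9  94. ]]
or [319.1 313. ] [310 303  20  21 324] [[612.9 343.2  94. ]]
top ((551.5830078125, 86.95819091796875), (43.30728530883789, 23.715002059936523), 7.479084491729736)
red [63.6 65.6] [ 54  57  25  21 187] [[959.8 664.7 112. ]]
red [176.6 145.7] [171 140  17  17 119] [[718.4 306.9 112. ]]
or [179.  148.7] [170 140  19  18 253] [[713.8 303.   94. ]]
or [ 45.3 177. ] [   0  162   89   30 1839] [[615.  705.1  94. ]]
or [174.7 189.7] [167 182  17  16 216] [[586.2 310.5  94. ]]
or [165.7 218.4] [158 211  17  16 216] [[497.7 333.7  94. ]]
or [170.6 257.8] [162 250  18  17 225] [[379.2 313.2  94. ]]
to go [-0.01309427  0.02116121 -0.00400717]
```

Both the base edges (scene view, y≈65, yaw 2.8°) and the sleeve at (470,58.5) match the expected pose, so the saddle is centred within a few mm. I'll release, rise and go over the sleeve.

>>> arm_command(
  moves=[
    {"delta_pos":[0,0,0],"dr":[0,0,0]},
    {"delta_pos":[0,0,0],"dr":[0,0,0]},
    {"delta_pos":[0,0,0],"dr":[0,0,0]},
    {"delta_pos":[0,0,-1],"dr":[0,0,0]},
    {"delta_pos":[0,0,-3],"dr":[0,0,0]},
    {"delta_pos":[0,0,-3.5],"dr":[0,0,0]},
    {"delta_pos":[0,0,-3],"dr":[0,0,0]},
    {"delta_pos":[0,0,-1],"dr":[0,0,0]},
  ],
  gripper=6,
)

```text
time_s: 16.55
eef_pos: [585.7, 64.5, 167.8]
ee_rot: [3.14, 0.074, 0.011]
wrist_force: [0.4, -0.1, -0.4]
gripper_width: 0.652
gripper_force: 0.0
```

>>> arm_command(
  moves=[
    {"delta_pos":[-2.7,0,0],"dr":[0,0,0]},
    {"delta_pos":[-4,0,0],"dr":[0,0,0]},
    {"delta_pos":[-3,0,0],"dr":[0,0,0]},
    {"delta_pos":[-1,0,0],"dr":[0,0,0]},
    {"delta_pos":[0,0,0],"dr":[0,0,0]},
    {"delta_pos":[0,0,0],"dr":[0,0,0]},
    {"delta_pos":[0,0,0],"dr":[0,0,0]},
    {"delta_pos":[0,0,0],"dr":[0,0,0]},
  ],
  gripper=0,
)

```text
time_s: 17.35
eef_pos: [477.4, 59.4, 163.1]
ee_rot: [-3.141, -0.073, -0.0]
wrist_force: [0.0, -0.1, -0.3]
gripper_width: 0.008
gripper_force: 0.0
```

```bash
python3 - <<'E'
from h import *
o=bot.observe();p=o['eef_pos'];Rm=rot(o['ee_rot']);print(p,Rm[:,0],o['wrist_force'],o['gripper_width'])
im=bot.get_image('scene')
for c,s,_ in blobs(im,(0,150,60),(4,255,255),20): print('red',c.round(1),s,onz(im,c,112).round(1))
for c,s,_ in blobs(im,(4,150,70),(18,255,255),10)[:1]: print('or',c.round(1),s)
a=cv2.resize(im['frame'][165:285,190:340],None,fx=5,fy=5,interpolation=cv2.INTER_CUBIC);cv2.imwrite('pics/crop6.png',a[:,:,::-1])
E
```

```text
[477.35606387  59.38132548 163.11082261] [9.98908674e-01 4.67057571e-02 1.82970246e-04] [ 0.00601394 -0.06154763 -0.30098772] 0.007631820403217445
red [304.5 195.5] [296 187  19  17 171] [[471.1  59.4 112. ]]
red [239.6 232.5] [236 229   8   8  47] [[673.8  64.8 112. ]]
red [135.5 234.8] [132 231   7   9  40] [[906.8 -69.2 112. ]]
red [272.5 337.8] [263 325  20  25 392] [[740.7 339.1 112. ]]
or [243.6 244.4] [238 241  11   7  31]
```

View pics/crop6.png

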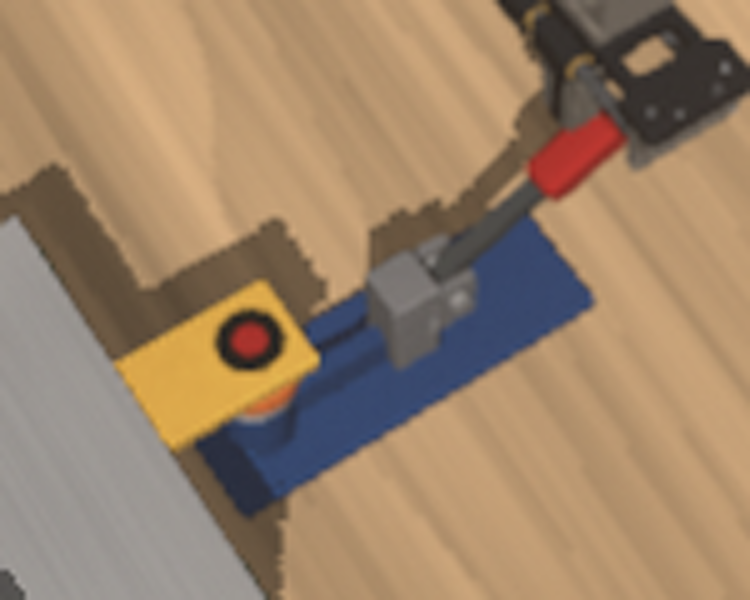

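The jack stands clear with the handle up and the cap just visible under the tongue (265,395 in the crop). One check of the saddle position from block top (270.6,221.2) and base corners before I pump.

```bash
python3 - <<'E'
from h import *
im=bot.get_image('scene')
b=onz(im,[270.7,221.3],84)[0];print('block',b,'saddle',b[:2]+95*np.array([.9989,.0467]),'mark(scene)',onz(im,[239.55,232.5],120)[0])
# base corners from crop: front-left(robot's) (252,515), rear-left (593,298)
q=onz(im,np.array([[252,515],[593,298]])/5+[190-.4,165-.4],12);print(q,np.linalg.norm(q[0]-q[1]))
u=(q[0]-q[1])[:2];u/=np.linalg.norm(u);n=np.array([-u[1],u[0]])
print('saddle from corners',q[0,:2]-35*u-40*n,q[1,:2]+200*u-40*n,'yaw',np.arctan2(u[1],u[0]))
E
```

```text
block [581.70277968  66.19967466  84.        ] saddle [676.59827968  70.63617466] mark(scene) [675.26999434  68.33833084 120.        ]
[[706.42504746 111.23549088  12.        ]
 [477.44674641  97.45432462  12.        ]] 229.39263914848783
saddle from corners [673.8913362   69.20505391] [679.48856881  69.54192598] yaw 0.060112956020151126
```

The saddle is within 3 mm of the mark. Starting the first pump stroke.

>>> arm_command(
  moves=[
    {"delta_pos":[0,0,1.5],"dr":[0,0,0]},
    {"delta_pos":[0,0,1.3],"dr":[0,0,0]},
    {"delta_pos":[0,0,0.8],"dr":[0,0,0]},
    {"delta_pos":[-0.2,0,0.8],"dr":[0,0,0]},
    {"delta_pos":[-0.2,0,0.8],"dr":[0,0,0]},
    {"delta_pos":[-0.2,0,0.8],"dr":[0,0,0]},
    {"delta_pos":[-0.2,0,0.8],"dr":[0,0,0]},
    {"delta_pos":[0,0,0],"dr":[0,0,0]},
  ],
  grip_force=20,
)

```text
time_s: 18.25
eef_pos: [467.8, 59.0, 94.7]
ee_rot: [3.14, 0.074, -0.002]
wrist_force: [-4.5, 0.2, 8.5]
gripper_width: 0.006
gripper_force: 4.2
```

>>> arm_command(
  moves=[
    {"delta_pos":[-0.2,0,0.8],"dr":[0,0,0]},
    {"delta_pos":[-0.2,0,0.8],"dr":[0,0,0]},
    {"delta_pos":[-0.2,0,0.6],"dr":[0,0,0]},
    {"delta_pos":[-0.1,0,0.4],"dr":[0,0,0]},
    {"delta_pos":[0,0,0.3],"dr":[0,0,0]},
    {"delta_pos":[0,0,0],"dr":[0,0,0]},
    {"delta_pos":[0,0,0],"dr":[0,0,0]},
  ],
)

```text
time_s: 18.95
eef_pos: [463.4, 58.7, 67.7]
ee_rot: [3.14, 0.073, 0.007]
wrist_force: [-1.1, 0.3, 10.1]
gripper_width: 0.002
gripper_force: 5.3
```

>>> arm_command(
  moves=[
    {"delta_pos":[0,0,0.2],"dr":[0,0,0]},
    {"delta_pos":[0,0,0.2],"dr":[0,0,0]},
    {"delta_pos":[0,0,0.2],"dr":[0,0,0]},
    {"delta_pos":[0,0,0],"dr":[0,0,0]},
    {"delta_pos":[0,0,0],"dr":[0,0,0]},
  ],
)

```text
time_s: 19.45
eef_pos: [463.5, 58.7, 64.0]
ee_rot: [3.14, 0.074, 0.005]
wrist_force: [-9.6, 1.4, 31.0]
gripper_width: 0.003
gripper_force: 15.8
```

The force rose to 31 N at z=64, so the handle is at its stop. I'll check the bed lift and that the jack hasn't shifted.

```bash
python3 - <<'E'
from h import *
im=bot.get_image('scene');print(bot.observe()['wrist_force'])
for c,s,_ in blobs(im,(0,150,60),(4,255,255),20):
    print('red',c.round(1),s)
print('expected mark at z=120/139',proj(im,[[675.3,68.3,120],[675.3,68.3,139]]))
a=cv2.resize(im['frame'][165:285,190:340],None,fx=5,fy=5,interpolation=cv2.INTER_CUBIC);cv2.imwrite('pics/crop7.png',a[:,:,::-1])
E
```

```text
[-11.26928684   0.47164254  30.97870469]
red [304.4 206.8] [298 203  16   9  68]
red [238.6 229.4] [235 226   8   8  46]
red [132.7 235.5] [129 232   8   8  43]
red [272.5 337.8] [263 325  20  25 390]
expected mark at z=120/139 [[239.53240593 232.49394952]
 [239.01231926 229.20259104]]
```

View pics/crop7.png

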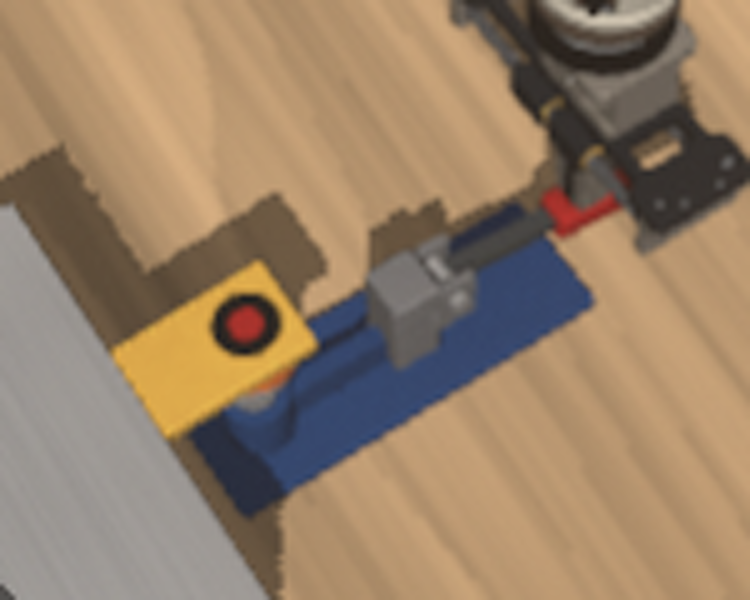

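The mark rose by the expected 19 mm (pixel 229.4 against a predicted 229.2). The jack hasn't moved: its block is still at (405,283) and the corners are the same. Now I let the handle all the way up.

>>> arm_command(
  moves=[
    {"delta_pos":[0.1,0,-0.8],"dr":[0,0,0]},
    {"delta_pos":[0.2,0,-1],"dr":[0,0,0]},
    {"delta_pos":[0.2,0,-1],"dr":[0,0,0]},
    {"delta_pos":[0.2,0,-1],"dr":[0,0,0]},
    {"delta_pos":[0.2,0,-1],"dr":[0,0,0]},
    {"delta_pos":[0.2,0,-1],"dr":[0,0,0]},
    {"delta_pos":[0.2,0,-1],"dr":[0,0,0]},
    {"delta_pos":[0,0,-1.2],"dr":[0,0,0]},
  ],
)

```text
time_s: 20.3
eef_pos: [473.3, 59.5, 139.8]
ee_rot: [-3.14, -0.074, 0.005]
wrist_force: [-0.0, -0.5, 0.5]
gripper_width: 0.009
gripper_force: 0.0
```

>>> arm_command(
  moves=[
    {"delta_pos":[0,0,-1],"dr":[0,0,0]},
    {"delta_pos":[0,0,0],"dr":[0,0,0]},
    {"delta_pos":[0,0,0],"dr":[0,0,0]},
    {"delta_pos":[0,0,0],"dr":[0,0,0]},
    {"delta_pos":[0,0,0],"dr":[0,0,0]},
    {"delta_pos":[0,0,0],"dr":[0,0,0]},
    {"delta_pos":[0,0,0],"dr":[0,0,0]},
  ],
)

```text
time_s: 21.0
eef_pos: [474.3, 59.4, 149.9]
ee_rot: [-3.141, -0.074, 0.001]
wrist_force: [-0.1, 0.4, 0.1]
gripper_width: 0.008
gripper_force: 0.0
```

```bash
python3 - <<'E'
from h import *
im=bot.get_image('scene');o=bot.observe();print(o['eef_pos'],o['wrist_force'])
for c,s,_ in blobs(im,(0,150,60),(4,255,255),20)[:2]: print('red',c.round(1),s)
for c,s,_ in blobs(im,(4,150,70),(18,255,255),10)[:1]: print('or',c.round(1),s,'before 243.6 244.4')
b=[m for c,s,m in blobs(im,(100,90,25),(130,255,220),300) if 200<c[0]<320 and 180<c[1]<290]
k=np.argwhere(np.any(b,0));print('base bbox',k.min(0),k.max(0))
E
```

```text
[474.36699497  59.37727273 149.923324  ] [-1.17376925  0.42651839 -0.18064342]
red [303.8 196.6] [296 190  18  15 142]
red [239.5 232.5] [236 229   8   8  46]
or [243.8 244.3] [238 241  11   7  32] before 243.6 244.4
base bbox [209 235] [264 307]
```

The handle is back up, the bed is down and the cap hasn't moved. Second stroke, to be held.

>>> arm_command(
  moves=[
    {"delta_pos":[0,0,1],"dr":[0,0,0]},
    {"delta_pos":[0,0,1],"dr":[0,0,0]},
    {"delta_pos":[-0.1,0,0.8],"dr":[0,0,0]},
    {"delta_pos":[-0.2,0,0.8],"dr":[0,0,0]},
    {"delta_pos":[-0.2,0,0.8],"dr":[0,0,0]},
    {"delta_pos":[-0.2,0,0.8],"dr":[0,0,0]},
    {"delta_pos":[-0.2,0,0.8],"dr":[0,0,0]},
    {"delta_pos":[-0.2,0,0.8],"dr":[0,0,0]},
  ],
)

```text
time_s: 21.85
eef_pos: [462.7, 58.8, 82.0]
ee_rot: [3.141, 0.074, -0.003]
wrist_force: [-4.0, -0.0, 9.2]
gripper_width: 0.005
gripper_force: 4.6
```

>>> arm_command(
  moves=[
    {"delta_pos":[-0.1,0,0.8],"dr":[0,0,0]},
    {"delta_pos":[0,0,0.5],"dr":[0,0,0]},
    {"delta_pos":[0,0,0.4],"dr":[0,0,0]},
    {"delta_pos":[0,0,0.2],"dr":[0,0,0]},
    {"delta_pos":[0,0,0.2],"dr":[0,0,0]},
    {"delta_pos":[0,0,0],"dr":[0,0,0]},
    {"delta_pos":[0,0,0],"dr":[0,0,0]},
    {"delta_pos":[0,0,0],"dr":[0,0,0]},
  ],
)

```text
time_s: 22.65
eef_pos: [461.2, 58.8, 63.6]
ee_rot: [3.14, 0.075, -0.007]
wrist_force: [-18.0, 0.3, 34.3]
gripper_width: 0.005
gripper_force: 17.7
```

```bash
python3 - <<'E'
from h import *
im=bot.get_image('scene');o=bot.observe();print(o['eef_pos'],o['wrist_force'],o['time_s'])
for c,s,_ in blobs(im,(0,150,60),(4,255,255),20)[:2]: print('red',c.round(1),s)
b=[m for c,s,m in blobs(im,(100,90,25),(130,255,220),300) if 200<c[0]<320 and 180<c[1]<290]
k=np.argwhere(np.any(b,0));print('base bbox',k.min(0),k.max(0))
E
```

```text
[461.17448903  58.75598178  63.57623615] [-18.04457663  -0.565486    33.20363158] 22.7
red [304.3 206.5] [298 202  16  10  73]
red [238.6 229.2] [235 226   8   7  44]
base bbox [213 234] [263 307]
```

The handle is at its stop and the bed is up. I'll ease the push slightly so the hold isn't straining sideways.

>>> arm_command(
  moves=[
    {"delta_pos":[-0.1,0,-0.1],"dr":[0,0,0]},
    {"delta_pos":[0,0,0],"dr":[0,0,0]},
    {"delta_pos":[0,0,0],"dr":[0,0,0]},
    {"delta_pos":[0,0,0],"dr":[0,0,0]},
    {"delta_pos":[0,0,0],"dr":[0,0,0]},
  ],
)

```text
time_s: 23.2
eef_pos: [461.1, 58.7, 64.0]
ee_rot: [3.14, 0.074, -0.003]
wrist_force: [-12.1, -0.2, 24.8]
gripper_width: 0.009
gripper_force: 13.0
```

```bash
python3 - <<'E'
from h import *
im=bot.get_image('scene');o=bot.observe();print(o['eef_pos'],o['wrist_force'])
r=[c for c,s,_ in blobs(im,(0,150,60),(4,255,255),20)][:2];print(r)
if abs(r[1][1]-229.3)<0.6 and 8<o['wrist_force'][2]<36: print(bot.finish_job())
E
```

```text
[461.05936549  58.72627624  64.01742757] [-11.39465118  -0.25266346  24.61250838]
[array([304.33333333, 206.50666667]), array([238.60869565, 229.39130435])]
the job is handed in; nothing more can be done
None
```

The job is handed in at about 23 s, with no verdict returned: the cap is on the saddle, the jack was set within about 3 mm of the mark and pumped once, and the robot is holding the handle down at about 25 N with the bed up about 19 mm.

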